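# Feel a plate gap with a tapered gauge

### The arm

A 7-joint arm with a two-finger parallel gripper is mounted at the origin on the work surface. World frame = base frame: x ahead of the robot, y to its left, z up, the work surface at z = 0. Lengths are in m, angles in rad, forces in N, time in s.
With the tool pointing down it reaches from about 0.4 to 0.85 m from the base axis. Payload 10.4 kg.
Tool frame: the origin (TCP) lies midway between the tips of the shut fingers; the grasp point (between the pads) lies 19 mm behind it; z points along the fingers, y is the direction in which the jaws open and shut (so a half turn about z gives the same grasp; the last joint's range is limited). The gripper opens to 85 mm and grips with 20 to 120 N. Pads are 22 mm wide; open, the fingers measure 114 mm over their backs; the gripper's body (76 mm by 85 mm) begins 54 mm behind the grasp point. The pads swing forward as they close: fully open they stand 13 mm farther back than shut.
Start: joints at [1.216, 0.332, -0.065, 1.46, 0.022, 1.35, -0.088], TCP at [0.204, -0.591, 0.231] pointing down, gripper open.
Joint ranges: [-2.6, 2.6], [-0.5, 2.12], [-1.47, 1.34], [0.16, 2.42], [-1.27, 4.41], [0.06, 2.06], [-2.6, 2.6]. Speed limits (rad/s): [2.22, 2.22, 2.79, 2.79, 3.14, 3.14, 3.14].

### API

Orientations are given as [roll, pitch, yaw] about the fixed x, y, z axes, in that order (R = Rz(yaw) Ry(pitch) Rx(roll)).
In Python, from rig import monitor, imaging, workorder gives the robot as it stands.
- The arm moves only by the tool jog_arm, never from a script. Its argument "series" is a list of rows, each a list of 3 entries, a list of its own where there are three numbers: the opening, from 0 (shut) to 1 (fully open), then the shift along the tool's x, y, z in cm, then the turn, a rotation vector about the tool's x, y, z in rad. A call has 1 to 12 rows; each row is the pose to reach, as a shift and turn from the pose measured when the call began, along the tool's axes at that moment; what a row does not reach only later rows make up. A row lasts 1/8 s, in which the tool goes at most 62.5 mm and 10.7 degrees, less where a joint would pass 70% of its speed; a pose out of reach is approached as far as the arm can. A call with a gripper value outside its range is refused whole. The fingers move at their own pace and stop on an object; "squeeze" is the grip in N (left out, the last holds). Time passes only in rows, so rows that repeat a pose let the fingers close. It gives the time, the measured TCP pose, the force and the opening at its end, in the units of the state.
- monitor.get_state(): the state, without advancing time (a new reading comes with each control period).
- imaging.read_camera(name): name is "scene" or "top" or "wrist"; returns a dict with "img" (420x560x3 uint8, red, green, blue), "K" (3x3 intrinsics, pixels), "extrinsics" (4x4, takes a point from camera to world coordinates). Camera axes: x right, y down, z forward; pixel columns grow to the right and rows downward; lengths in m; the calibration is good to about 2 mm. The wrist camera is an equidistant fisheye: a pixel r from the principal point sees the ray r / f radians off the axis. A picture is of the moment at which its call begins. There is no depth.
- workorder.job_done(): hands the job in, once; it reports no verdict.
The state is a dict: "t": time; "q": joint angles; "dq": joint speeds; "tau": joint torques, N m; "ee_pos": TCP position; "eef_rot": TCP orientation; "contact_force": force on the tool from outside, world axes, zero at the start; "ft_torque": the same for the moment, N m; "finger_gap": finger opening in m.
Only numpy, scipy, OpenCV 4.12 (cv2) and the standard library are available. Lean on these libraries where they do the work, as an engineer would, in place of code of your own. Each camera call takes 0.05 s, during which the arm holds its last target.

### The job

Lift the tapered gauge (the one with the tall square handle) out of the wooden rack and slide its blade, point down, into the gap between the two upright ground plates of the check fixture until it drags snugly on both of them, the sprung plate giving by no more than a millimetre or two; never force it. Finish while still holding the gauge upright and still at that depth, in the gripper, so that it can be read, and leave the other two gauges in the rack.

Things in the scene. Friction and masses are not known exactly. Their poses are not given: they have to be found in the camera images.
- gauge_grip (a point): Tapered gauge hanging upright in a slot of the rack: centre of its aluminium handle, a block 34 mm (its x) by 20 mm (its y) and 50 mm tall, the only tall square one. z up. The underside of the handle, 25 mm below this point, is a shoulder that rests on the rack's top, 95 mm above the table. Pinch it across y.
- gauge_tip (a point): The point (lower end) of the tapered gauge's blade, in the middle, 95 mm below gauge_grip; same axes.
- gauge: The tapered gauge (about 0.11 kg); origin in the middle of the shoulder, 25 mm below gauge_grip, same axes. Its steel blade hangs below: 70 mm long, 18 mm wide along x, its thickness along y tapering evenly from 2 mm at the point to 9 mm at the shoulder.
- rack: Fixed wooden rack, 210 mm long (its x), 50 mm deep (y), 95 mm high, with three slots (23 x 14 mm) in line along x at -60, 0 and 60 mm; origin at the centre of its foot. Each slot holds one gauge, in any order.
- plain_gauge_grip (a point): Another gauge in the rack, with a round handle 32 mm across and 24 mm high (this is its centre): leave it alone.
- disc_gauge_grip (a point): Another gauge in the rack, with a flat disc handle 36 mm across and 12 mm high (this is its centre): leave it alone.
- gap_mouth (a point): Check fixture: middle of the gap (to within 0.5 mm), level with the top of the plates, 112 mm above the table. x runs along the plates, y across the gap, z up. Two upright steel plates 64 mm long face each other across a gap set anywhere from 4.5 to 6 mm. Their lips flare outwards at the top (mouth about 18 mm wide); the faces are parallel from 10 to 80 mm below the top.
- datum_plate: The plate on the -y side of the gap, set rigidly on the carriage; origin at the foot of its inner face. The carriage with both plates floats freely along y (0.6 N of friction, stops 8 mm either side of the middle of its rail), so it centres itself on a blade; along x it is rigid.
- sprung_face (a point): The plate on the +y side of the gap, backed by springs; this point is at the foot of its inner face. The blade fills the gap when its point is about 35 to 52 mm below the plates' top.
- sprung_plate (a joint): How far the sprung plate has been pushed back, m: 0 at rest, opens towards +y, at most 0.006. It starts to give at about 3 N and needs 2 N more per mm.
There are look-alikes about, which are no part of the job. Leave any purple look-alike of the gauge alone.

How it is judged:
By the outcome, as a careful person would: the job done as asked, in the order asked, and still so for the second after the job is handed in, while the arm keeps its last pose, push and grip.
It also fails if it takes over 48 s, if anything falls off the work surface, if the arm or the gripper's body presses on something with over 40 N, if the wrist force passes 120 N, or if a joint passes its speed limit or range.

## Working session

There is one attempt and no reset: what is moved stays moved. The work goes in short steps, Python scripts to look and compute and a tool call to move; the robot and the scene stay as the last step left them, time stands still between calls to the robot, and variables do not carry over. Pictures are saved under pics/ and viewed, and the job is handed in when it is done.

Besides the shell and the picture viewer there is one more tool, called as a command line: name --argument value ..., lists and objects as JSON in quotes. jog_arm: Moves the arm, as the interface text tells. Its arguments: {"type":"object","properties":{"series":{"type":"array","items":{"type":"array"}},"squeeze":{"type":"number"}},"required":["series"]}

```bash
mkdir -p pics; ls
python3 - <<'E'
from rig import monitor, imaging
import cv2, numpy as np
s=monitor.get_state()
for k,v in s.items(): print(k,np.round(v,4))
for n in ["scene","top","wrist"]:
    d=imaging.read_camera(n); cv2.imwrite(f"pics/a_{n}.png",d["img"][:,:,::-1]); print(n,np.round(d["K"],2).tolist(),np.round(d["extrinsics"],4).tolist())
    np.savez(f"a_{n}.npz",**d)
E
```

```text
pics
t 0.0
q [ 1.2164  0.3328 -0.0647  1.4609  0.0216  1.3499 -0.0885]
dq [-0.0012  0.0002 -0.0008  0.002  -0.     -0.0011  0.0018]
tau [-5.00000e-04 -6.25451e+01  4.82000e-02 -3.91608e+01  1.59000e-02
  9.90000e-03 -0.00000e+00]
ee_pos [ 0.2035 -0.5905  0.2305]
eef_rot [-3.1402e+00  1.0000e-04  3.3190e-01]
contact_force [-0.9984  0.3084  0.1281]
ft_torque [-0.0027 -0.0365 -0.0365]
finger_gap 0.0854
scene [[382.67, 0.0, 287.34], [0.0, 382.67, 213.68], [0.0, 0.0, 1.0]] [[-0.7785, 0.3681, -0.5085, 0.9174], [0.6273, 0.4269, -0.6513, 0.5869], [-0.0226, -0.826, -0.5632, 0.5199], [0.0, 0.0, 0.0, 1.0]]
top [[440.38, 0.0, 279.08], [0.0, 440.38, 205.14], [0.0, 0.0, 1.0]] [[-0.0221, -0.9992, 0.0328, 0.5029], [-0.9993, 0.0211, -0.0319, 0.1238], [0.0312, -0.0335, -0.999, 1.1754], [0.0, 0.0, 0.0, 1.0]]
wrist [[325.19, 0.0, 280.71], [0.0, 325.19, 216.72], [0.0, 0.0, 1.0]] [[0.3253, -0.8994, -0.2921, 0.2772], [-0.9456, -0.3098, -0.0992, -0.5638], [-0.0013, 0.3085, -0.9512, 0.3739], [0.0, 0.0, 0.0, 1.0]]
```

View pics/a_scene.png

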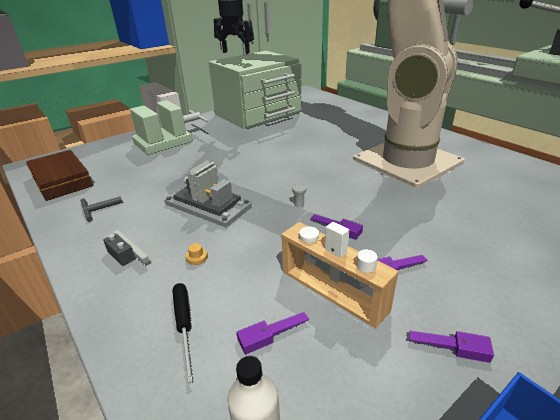

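View pics/a_top.png

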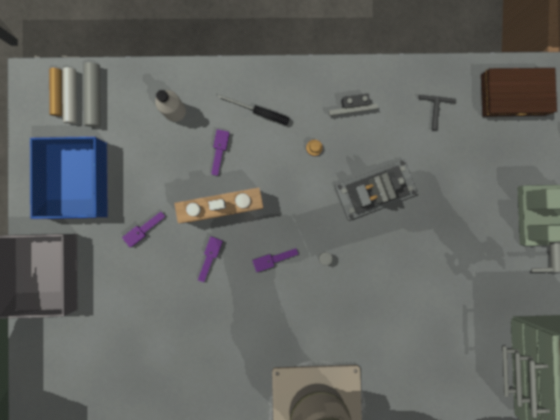

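View pics/a_wrist.png

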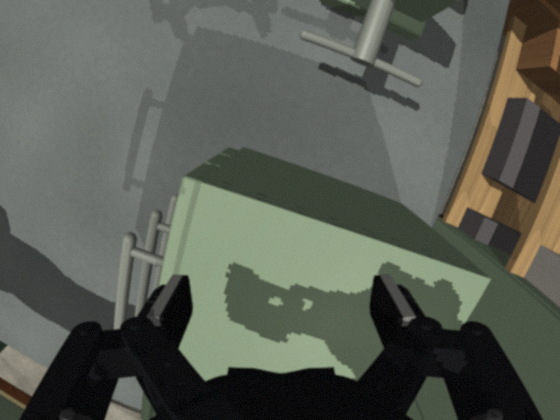

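```bash
cat > crop.py <<'E'
import cv2,sys
def crop(src,dst,x0,y0,x1,y1,f):
    im=cv2.imread(src)[y0:y1,x0:x1]; im=cv2.resize(im,None,fx=f,fy=f,interpolation=cv2.INTER_CUBIC); cv2.imwrite(dst,im)
E
python3 - <<'E'
from crop import crop
import cv2,numpy as np
crop("pics/a_top.png","pics/b1.png",165,180,275,230,7)
crop("pics/a_top.png","pics/b2.png",330,155,420,225,8)
crop("pics/a_scene.png","pics/b3.png",275,215,405,325,6)
crop("pics/a_scene.png","pics/b4.png",160,155,260,225,8)
E
```

```text
(no output)
```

View pics/b1.png

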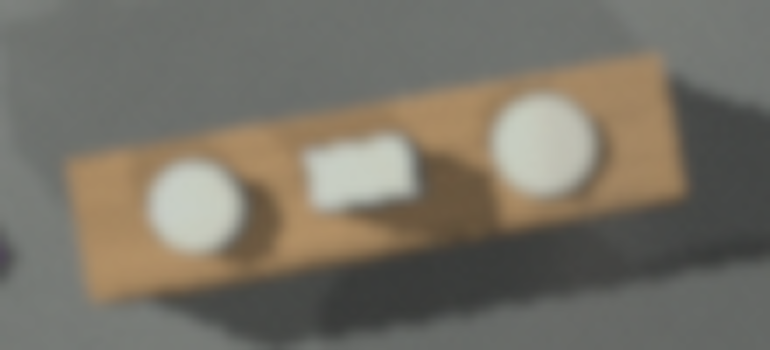

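View pics/b2.png

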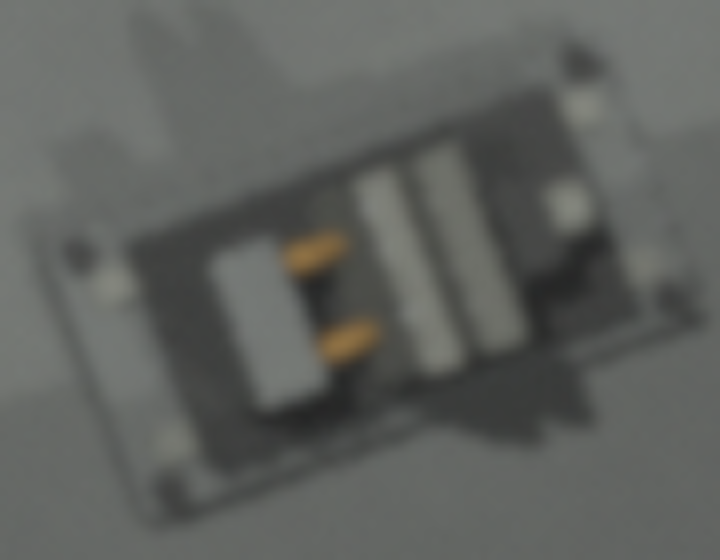

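View pics/b3.png

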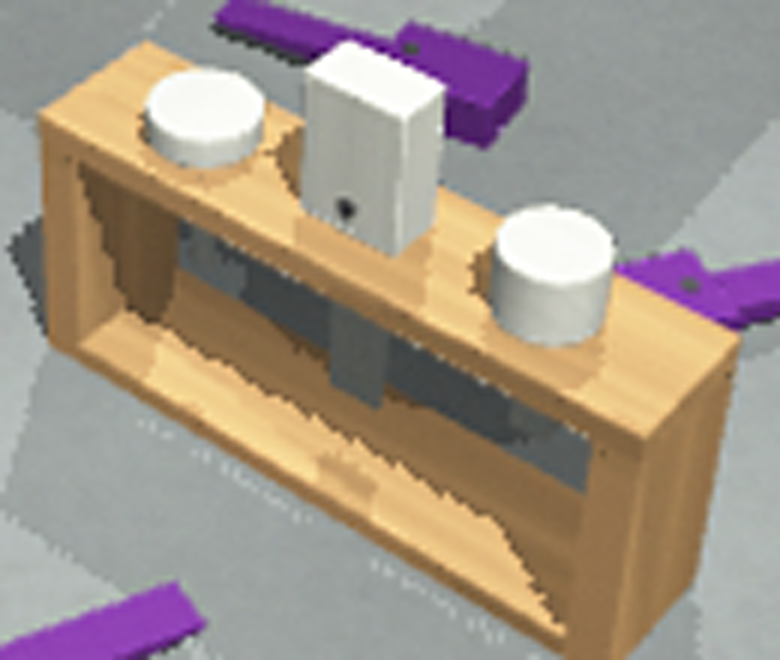

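View pics/b4.png

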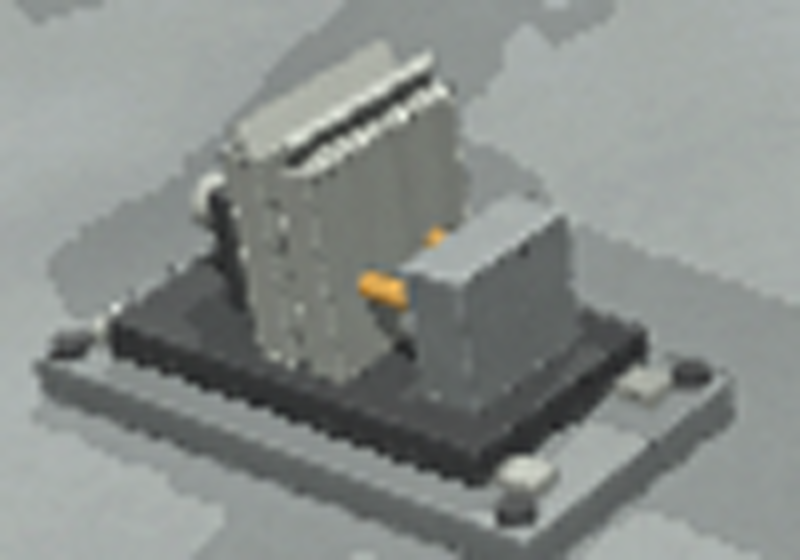

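Three handles stand in the rack (scene view). The tall square one at (337,240), top (217,205), has a blade visible below it and is the tapered gauge. The disc at (309,235) and the round handle at (367,261) are the other two gauges. The purple ones on the table are look-alikes. The enlarged crop confirms the square block. Next I'll measure positions.

```bash
cat > geo.py <<'E'
import numpy as np
def ray(d,uv,fish=False):
    K,E=d["K"],d["extrinsics"]; uv=np.atleast_2d(uv).astype(float)
    m=(uv-[K[0,2],K[1,2]])/[K[0,0],K[1,1]]
    if fish:
        r=np.linalg.norm(m,axis=1,keepdims=True); v=np.c_[m/np.maximum(r,1e-9)*np.sin(r),np.cos(r)]
    else: v=np.c_[m,np.ones(len(m))]
    return E[:3,3],v@E[:3,:3].T
def onz(d,uv,z,fish=False):
    o,v=ray(d,uv,fish); return o+v*((z-o[2])/v[:,2])[:,None]
def proj(d,P,fish=False):
    K,E=d["K"],d["extrinsics"]; p=(np.atleast_2d(P)-E[:3,3])@E[:3,:3]
    if fish:
        rr=np.linalg.norm(p[:,:2],axis=1,keepdims=True); th=np.arctan2(rr,p[:,2:]); m=p[:,:2]/np.maximum(rr,1e-9)*th
    else: m=p[:,:2]/p[:,2:]
    return m*[K[0,0],K[1,1]]+[K[0,2],K[1,2]]
E
python3 - <<'E'
from geo import *
t=np.load("a_top.npz"); s=np.load("a_scene.npz")
def c(l,f,o): return (np.array(l)+0.5)/f-0.5+np.array(o)
def ang(a,b): v=b-a; return np.degrees(np.arctan2(v[1],v[0]))
R=onz(t,c([(66,158),(662,55),(688,192),(95,302)],7,(165,180)),.095)
print("rack",R.mean(0),np.linalg.norm(R[1]-R[0]),ang(R[0],R[1]),ang(R[3],R[2]))
H=onz(t,c([(302,148),(405,133),(420,195),(318,212)],7,(165,180)),.145)
print("handle top",H.mean(0),ang(H[0],H[1]),np.linalg.norm(H[1]-H[0]),np.linalg.norm(H[1]-H[2]))
Hs=onz(s,c([(305,68),(347,40),(445,88),(404,118)],6,(275,215)),.145)
print("handle scene",Hs.mean(0),ang(Hs[1],Hs[2]),np.linalg.norm(Hs[1]-Hs[2]),np.linalg.norm(Hs[1]-Hs[0]))
Rs=onz(s,c([(40,115),(148,42),(742,338),(645,440)],6,(275,215)),.095)
print("rack scene",Rs.mean(0),ang(Rs[1],Rs[2]),np.linalg.norm(Rs[1]-Rs[2]))
F=onz(t,c([(355,175),(400,168),(465,360),(420,375),(415,155),(462,145),(528,335),(488,352)],8,(330,155)),.112)
print(F.round(4)); print("gap",(F[[1,2,4,7]]).mean(0),"outer",F.mean(0),[ang(F[b],F[a]) for a,b in((0,3),(1,2),(4,7),(5,6))])
Fs=onz(s,c([(288,163),(435,88),(245,155),(385,45),(430,58)],8,(160,155)),.112)
print(Fs.round(4))
E
```

```text
rack [0.54229219 0.23695551 0.095     ] 0.21052990491957702 -81.30502919507957 -80.69505553624776
handle top [0.54209914 0.23750628 0.145     ] -82.85461556412743 0.034531760566933044 0.021288886062534304
handle scene [0.54253765 0.23832296 0.145     ] 97.41462496000555 0.03369544428152539 0.018202657081922407
rack scene [0.54208559 0.23871547 0.095     ] 98.82009283294288 0.20948118449213113
[[ 0.6029 -0.1432  0.112 ]
 [ 0.6048 -0.1571  0.112 ]
 [ 0.5458 -0.1753  0.112 ]
 [ 0.5415 -0.1613  0.112 ]
 [ 0.6087 -0.1618  0.112 ]
 [ 0.6115 -0.1763  0.112 ]
 [ 0.553  -0.1949  0.112 ]
 [ 0.5481 -0.1824  0.112 ]]
gap [ 0.57682261 -0.16913474  0.112     ] outer [ 0.57701755 -0.16903058  0.112     ] [np.float64(16.451767840166738), np.float64(17.141403574020316), np.float64(18.781834967223457), np.float64(17.57517525262789)]
[[ 0.6086 -0.14    0.112 ]
 [ 0.554  -0.1529  0.112 ]
 [ 0.6156 -0.1524  0.112 ]
 [ 0.5511 -0.1879  0.112 ]
 [ 0.5453 -0.1711  0.112 ]]
```

jog_arm --series '[[1, [5, -3, -1.5], [0, 0, 0]], [1, [10, -6, -3], [0, 0, 0]], [1, [15, -9, -4], [0, 0, 0]], [1, [20, -12, -4], [0, 0, 0]], [1, [25, -15, -4], [0, 0, 0]], [1, [30, -18, -4], [0, 0, 0.01]], [1, [35, -21, -4], [0, 0, 0.02]], [1, [40, -24, -4], [0, 0, 0.026]], [1, [45, -27, -4], [0, 0, 0.026]], [1, [47.4, -28.2, -4], [0, 0, 0.026]], [1, [47.4, -28.2, -4], [0, 0, 0.026]], [1, [47.4, -28.2, -4], [0, 0, 0.026]]]'

```text
t: 1.65
ee_pos: [0.5592, -0.1708, 0.2707]
eef_rot: [-3.141, 0.001, 0.305]
contact_force: [-0.0, -1.3, 0.5]
finger_gap: 0.0853
```

Run:
```python
from rig import monitor, imaging
import cv2, numpy as np
s=monitor.get_state()
print(s["t"],s["ee_pos"],s["eef_rot"],s["contact_force"],np.round(s["q"],3))
d=imaging.read_camera("wrist"); np.savez("w1.npz",**d); print(d["extrinsics"].round(4))
im=d["img"][:,:,::-1]; cv2.imwrite("pics/w1.png",cv2.resize(im,None,fx=1.4,fy=1.4,interpolation=cv2.INTER_CUBIC))
```

```text
1.65 [ 0.5591818  -0.17078014  0.27073553] [-3.14072036e+00  9.23408664e-04  3.04592118e-01] [-0.01373798 -1.3404056   0.53258199] [ 0.58   0.258 -0.437  1.492  0.109  1.417 -1.128]
[[ 2.995e-01 -9.072e-01 -2.954e-01  6.337e-01]
 [-9.541e-01 -2.851e-01 -9.180e-02 -1.459e-01]
 [-9.000e-04  3.093e-01 -9.510e-01  4.139e-01]
 [ 0.000e+00  0.000e+00  0.000e+00  1.000e+00]]
```

View pics/w1.png

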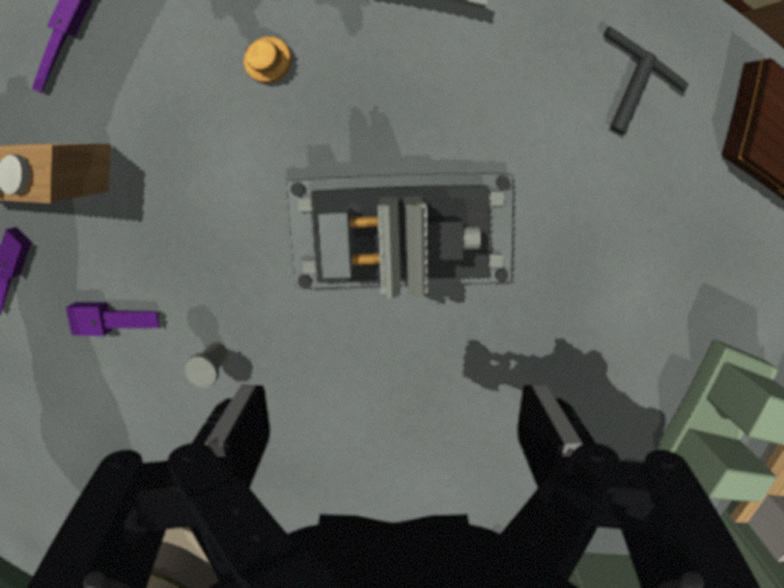

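Run:
```python
import numpy as np,cv2
d=np.load("w1.npz"); im=d["img"][132:218,262:314,::-1]
cv2.imwrite("pics/w1c.png",cv2.resize(im,None,fx=7,fy=7,interpolation=cv2.INTER_CUBIC))
```

```text
(no output)
```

View pics/w1c.png

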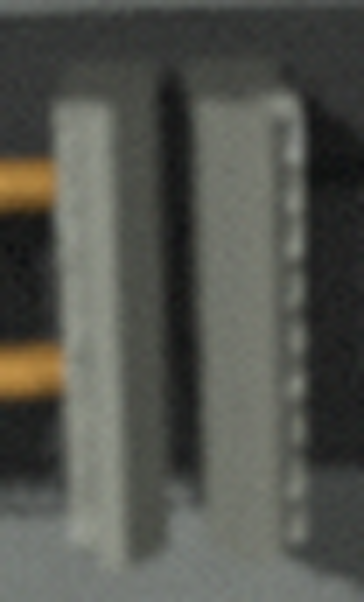

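Run:
```python
from geo import *
d=np.load("w1.npz")
c=lambda l:(np.array(l)+.5)/7-.5+np.array((262,132))
G=onz(d,c([(176,100),(183,470),(160,100),(165,470),(192,100),(202,470)]),.102,True); print(G.round(4))
L=onz(d,c([(85,98),(100,555),(55,98),(115,98),(68,540),(128,565),(300,95),(305,550)]),.112,True); print(L.round(4))
a=lambda p,q:np.degrees(np.arctan2(*(p-q)[1::-1]))
print(a(G[0],G[1]),a(L[0],L[1]),a(L[2],L[4]),a(L[3],L[5]),a(L[6],L[7]), np.linalg.norm(L[2]-L[4]))
ux=np.array([np.cos(np.radians(17.5)),np.sin(np.radians(17.5)),0]);uy=np.array([-ux[1],ux[0],0])
for n,P in(("G",G),("L",L)): print(n,(P@ux).round(4),(P@uy).round(4))
```

```text
[[ 0.6065 -0.1602  0.102 ]
 [ 0.5568 -0.177   0.102 ]
 [ 0.6058 -0.1581  0.102 ]
 [ 0.556  -0.1746  0.102 ]
 [ 0.6072 -0.1622  0.102 ]
 [ 0.5576 -0.1796  0.102 ]]
[[ 0.604  -0.1481  0.112 ]
 [ 0.5442 -0.1688  0.112 ]
 [ 0.6028 -0.1444  0.112 ]
 [ 0.6052 -0.1519  0.112 ]
 [ 0.5449 -0.1639  0.112 ]
 [ 0.544  -0.1729  0.112 ]
 [ 0.613  -0.1751  0.112 ]
 [ 0.5534 -0.1957  0.112 ]]
18.745814341985216 19.024659643946887 18.656727851190414 18.914463704619926 19.03438404821929 0.0611090126820893
G [0.5303 0.4778 0.5303 0.4778 0.5303 0.4778] [-0.3351 -0.3363 -0.3329 -0.3337 -0.3373 -0.339 ]
L [0.5315 0.4683 0.5315 0.5315 0.4704 0.4668 0.532  0.469 ] [-0.3229 -0.3246 -0.319  -0.3269 -0.3202 -0.3285 -0.3514 -0.3531]
```

jog_arm --series '[[1, [1.3, -5, 0], [0, 0, -0.17]], [1, [2.6, -10, 0], [0, 0, -0.34]], [1, [4, -15, 0], [0, 0, -0.51]], [1, [5.3, -20, 0], [0, 0, -0.68]], [1, [6.6, -25, 0], [0, 0, -0.85]], [1, [8, -30, 1], [0, 0, -1.02]], [1, [9.3, -35, 2], [0, 0, -1.19]], [1, [10.6, -39.5, 3], [0, 0, -1.36]], [1, [10.6, -39.5, 3], [0, 0, -1.405]], [1, [10.6, -39.5, 3], [0, 0, -1.405]], [1, [10.6, -39.5, 3], [0, 0, -1.405]]]'

```text
t: 3.08
ee_pos: [0.5426, 0.2359, 0.2412]
eef_rot: [-3.141, 0.0, 1.705]
contact_force: [0.3, -0.5, 0.3]
finger_gap: 0.0857
```

Run:
```python
from rig import monitor, imaging
import cv2, numpy as np
from geo import *
s=monitor.get_state()
print(s["t"],s["ee_pos"],s["eef_rot"],s["contact_force"],np.round(s["q"],3))
d=imaging.read_camera("wrist"); np.savez("w2.npz",**d)
print(proj(d,[[.542,.238,.145]],True))
im=d["img"][:,:,::-1]; cv2.imwrite("pics/w2.png",cv2.resize(im,None,fx=1.4,fy=1.4,interpolation=cv2.INTER_CUBIC))
```

```text
3.075 [0.54256929 0.2359203  0.24118269] [-3.14111769e+00  2.47927209e-04  1.70525327e+00] [ 0.3241309  -0.45116784  0.26791968] [ 0.162  0.362 -0.823  1.505  0.267  1.392 -0.542]
[[281.62547737 217.49529314]]
```

View pics/w2.png

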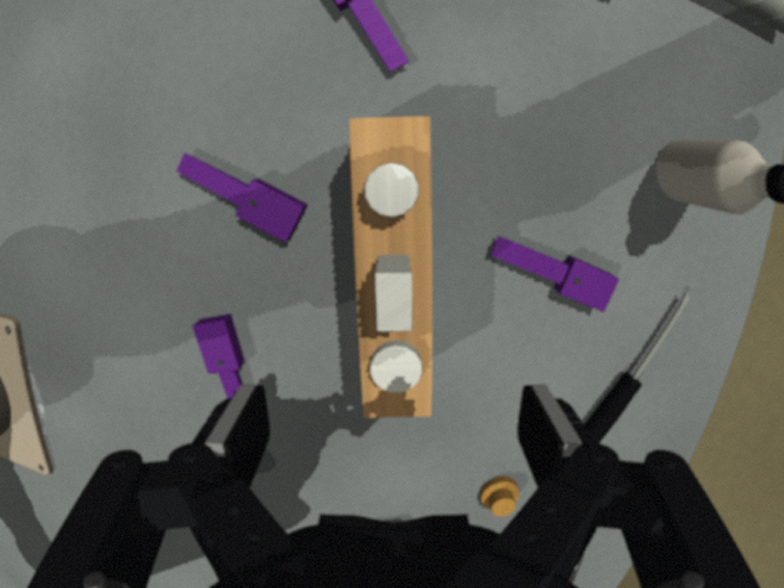

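Run:
```python
import numpy as np,cv2
d=np.load("w2.npz"); im=d["img"][175:245,255:310,::-1]
cv2.imwrite("pics/w2c.png",cv2.resize(im,None,fx=8,fy=8,interpolation=cv2.INTER_CUBIC))
```

```text
(no output)
```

View pics/w2c.png

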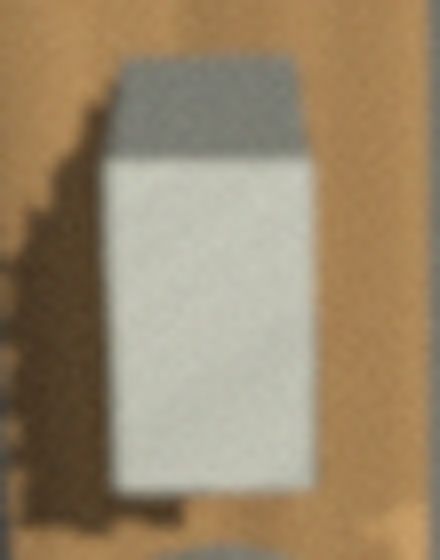

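Run:
```python
from geo import *
d=np.load("w2.npz")
c=lambda l:(np.array(l)+.5)/8-.5+np.array((255,175))
P=onz(d,c([(105,158),(313,158),(317,488),(117,492)]),.145,True); print(P.round(4),P.mean(0))
a=lambda p,q:np.degrees(np.arctan2(*(p-q)[1::-1]))
print(a(P[0],P[3]),a(P[1],P[2]),a(P[0],P[1])-90+180,np.linalg.norm(P[0]-P[3]),np.linalg.norm(P[0]-P[1]))
```

```text
[[0.529  0.2549 0.145 ]
 [0.5486 0.2576 0.145 ]
 [0.5539 0.2244 0.145 ]
 [0.5343 0.2214 0.145 ]] [0.54145175 0.23957604 0.145     ]
98.97809889513348 99.0499693863755 -82.3090700790035 0.033949450011302985 0.01972393577230908
```

jog_arm --series '[[1, [0.3, 0, 4], [0, 0, -0.016]], [1, [0.3, 0, 8], [0, 0, -0.016]], [1, [0.3, 0, 11], [0, 0, -0.016]], [1, [0.3, 0, 13], [0, 0, -0.016]], [1, [0.3, 0, 13.8], [0, 0, -0.016]], [1, [0.3, 0, 13.8], [0, 0, -0.016]], [1, [0.3, 0, 13.8], [0, 0, -0.016]]]'

```text
t: 4.0
ee_pos: [0.5427, 0.2394, 0.1044]
eef_rot: [3.14, -0.0, 1.722]
contact_force: [0.1, 0.7, 0.0]
finger_gap: 0.0854
```

```bash
cat > look.py <<'E'
from rig import monitor, imaging
import cv2, numpy as np, sys
from geo import *
def look(name,cams=("wrist",),boxes=None,f=1.4):
    s=monitor.get_state()
    print(s["t"],s["ee_pos"].round(4) if hasattr(s["ee_pos"],"round") else s["ee_pos"],np.round(s["eef_rot"],4),np.round(s["contact_force"],2),np.round(s["ft_torque"],3),s["finger_gap"])
    for n in cams:
        d=imaging.read_camera(n); np.savez(f"{name}_{n}.npz",**d)
        im=d["img"][:,:,::-1]
        ff=f
        if boxes and n in boxes: x0,y0,x1,y1,ff=boxes[n]; im=im[y0:y1,x0:x1]
        cv2.imwrite(f"pics/{name}_{n}.png",cv2.resize(im,None,fx=ff,fy=ff,interpolation=cv2.INTER_CUBIC))
E
python3 -c "
from look import *
look('g1',('wrist','scene'),{'scene':(270,150,420,330,3.3)})"
```

```text
4.0 [0.5427 0.2394 0.1044] [ 3.1403e+00 -2.0000e-04  1.7215e+00] [0.08 0.73 0.04] [-0.014  0.065 -0.02 ] 0.08542199912667266
```

View pics/g1_wrist.png

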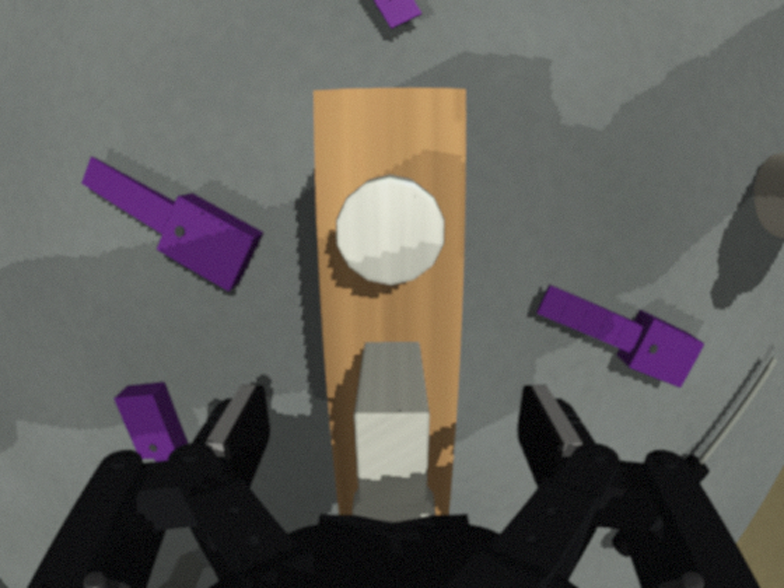

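View pics/g1_scene.png

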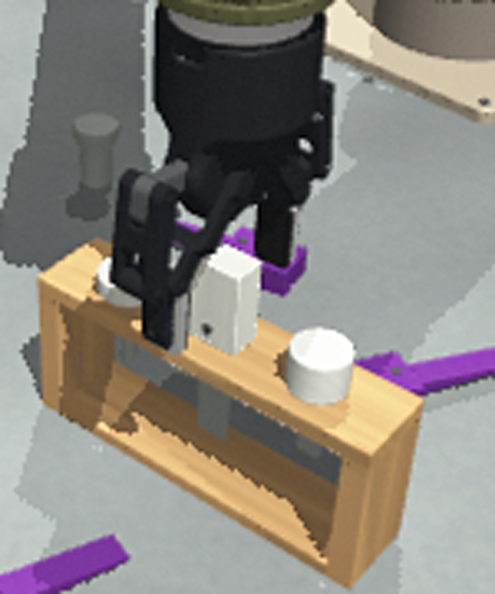

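The square handle sits midway between the open fingers (wrist ~(392,440)/1.4) and both neighbouring handles are clear. I'll close now.

jog_arm --series '[[0.4, [0, 0, 0], [0, 0, 0]], [0.2, [0, 0, 0], [0, 0, 0]], [0, [0, 0, 0], [0, 0, 0]], [0, [0, 0, 0], [0, 0, 0]], [0, [0, 0, 0], [0, 0, 0]], [0, [0, 0, 0], [0, 0, 0]], [0, [0, 0, 0], [0, 0, 0]], [0, [0, 0, 0], [0, 0, 0]]]' --squeeze 60

```text
t: 5.1
ee_pos: [0.5426, 0.2394, 0.1043]
eef_rot: [3.14, -0.0, 1.722]
contact_force: [0.1, 0.2, 2.2]
finger_gap: 0.0193
```

```bash
python3 -c "
from look import *
look('g2',('wrist',))"
```

```text
5.1 [0.5426 0.2394 0.1043] [ 3.1403e+00 -2.0000e-04  1.7215e+00] [0.1  0.16 2.25] [-0.008  0.029  0.007] 0.019304234396079256
```

View pics/g2_wrist.png

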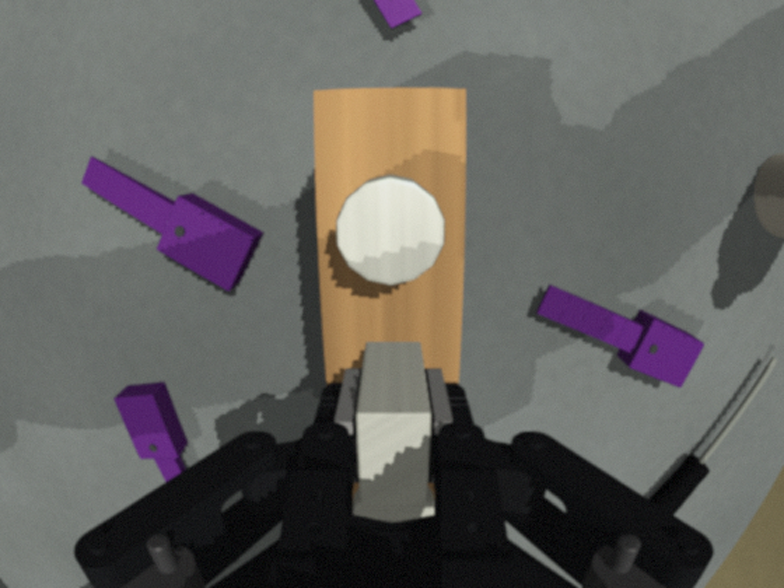

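jog_arm --series '[[0, [0, 0, -1], [0, 0, 0]], [0, [0, 0, -3], [0, 0, 0]], [0, [0, 0, -6], [0, 0, 0]], [0, [0, 0, -9], [0, 0, 0]], [0, [0, 0, -12], [0, 0, 0]], [0, [0, 0, -15], [0, 0, 0]], [0, [0, 0, -16], [0, 0, 0]], [0, [0, 0, -16], [0, 0, 0]], [0, [0, 0, -16], [0, 0, 0]]]'

```text
t: 6.28
ee_pos: [0.542, 0.2389, 0.2631]
eef_rot: [-3.141, 0.0, 1.722]
contact_force: [-0.6, -0.3, -2.0]
finger_gap: 0.0194
```

```bash
python3 -c "
from look import *
look('g3',('wrist','scene'),{'scene':(270,60,420,330,2.2),'wrist':(180,150,380,420,2.2)})"
```

```text
6.275 [0.542  0.2389 0.2631] [-3.1412e+00  3.0000e-04  1.7215e+00] [-0.57 -0.29 -1.97] [ 0.062 -0.013  0.042] 0.01935816232229638
```

View pics/g3_wrist.png

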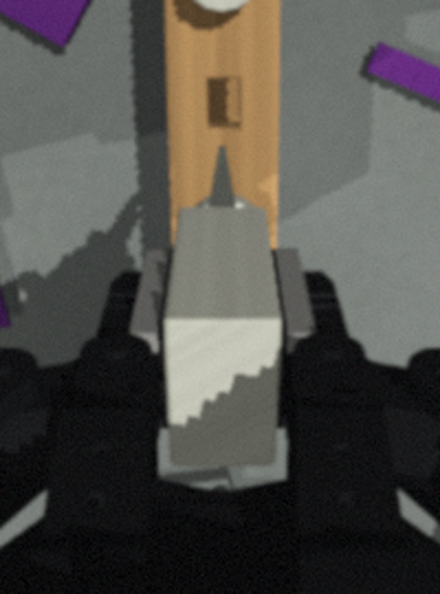

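View pics/g3_scene.png

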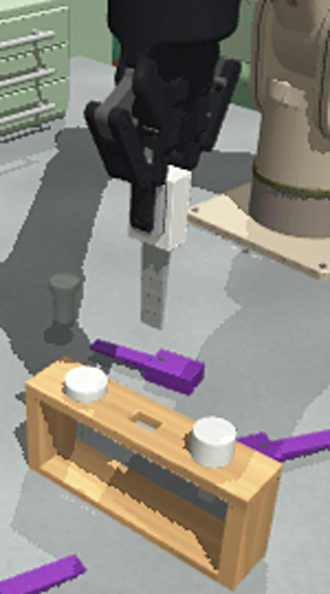

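Gauge hangs upright in the jaws, its slot is empty, and the other two gauges are still in the rack. I'll carry it over the fixture.

jog_arm --series '[[0, [-3, -0.2, 0], [0, 0, 0.1]], [0, [-8, -0.6, 0], [0, 0, 0.26]], [0, [-13, -1, 0], [0, 0, 0.43]], [0, [-18, -1.3, 0], [0, 0, 0.6]], [0, [-23, -1.6, 0], [0, 0, 0.77]], [0, [-28, -1.9, 0], [0, 0, 0.94]], [0, [-33, -2.2, 0], [0, 0, 1.11]], [0, [-37, -2.4, 0], [0, 0, 1.27]], [0, [-40, -2.6, 0], [0, 0, 1.36]], [0, [-41, -2.6, 0], [0, 0, 1.397]], [0, [-41, -2.6, 0], [0, 0, 1.397]], [0, [-41, -2.6, 0], [0, 0, 1.397]]]'

```text
t: 7.88
ee_pos: [0.5781, -0.1683, 0.2633]
eef_rot: [-3.141, 0.0, 0.328]
contact_force: [1.1, 0.8, -1.3]
finger_gap: 0.0197
```

```bash
python3 -c "
from look import *
look('h1',('wrist','scene','top'),{'scene':(140,60,280,240,3.3),'wrist':(180,120,380,380,2.2),'top':(330,120,430,230,5)})"
```

```text
7.875 [ 0.5781 -0.1683  0.2633] [-3.141e+00  3.000e-04  3.282e-01] [ 1.07  0.76 -1.26] [ 0.037  0.004 -0.015] 0.019652493341807617
```

View pics/h1_wrist.png

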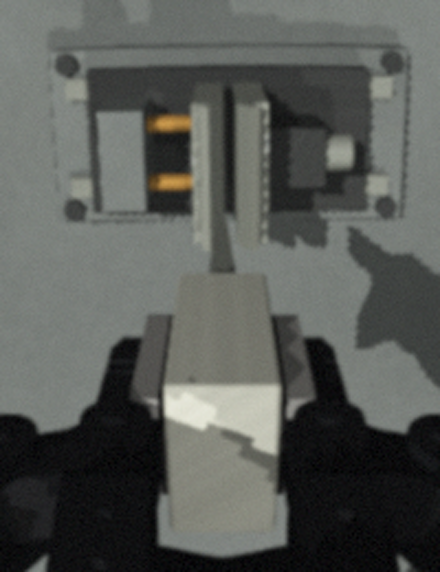

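View pics/h1_scene.png

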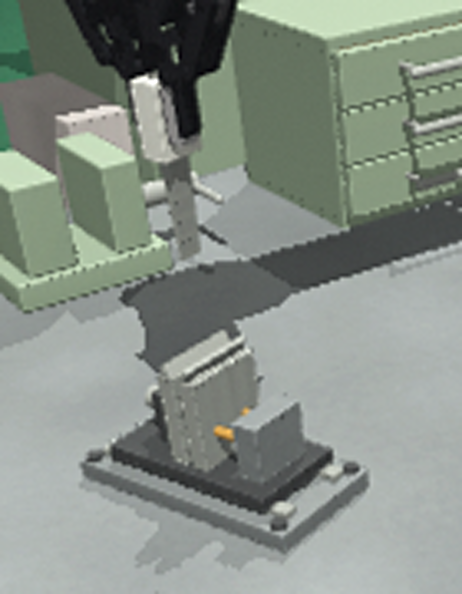

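Run:
```python
from geo import *
import cv2
d=np.load("h1_wrist.npz"); im=np.ascontiguousarray(d["img"][150:260,255:310,::-1])
im=cv2.resize(im,None,fx=7,fy=7,interpolation=cv2.INTER_CUBIC)
im=cv2.convertScaleAbs(im,alpha=1.6,beta=0)
cv2.imwrite("pics/h1c.png",im[:600])
print(np.mean([(0,0)]))
T=np.array([.5781,-.1683]);
for z in (.184,.2,.22,.254): print(z,(proj(d,[[*T,z]],True)-[255,150])*7)
ux=np.array([np.cos(.328),np.sin(.328)])
for z in (.184,.254): print([((proj(d,[[*(T+s*ux),z]],True)-[255,150])*7).round(0).tolist() for s in(-.009,.009)])
```

```text
0.0
0.184 [[195.425142   524.87695011]]
0.2 [[196.37497046 579.74091704]]
0.22 [[197.74946748 659.71517791]]
0.254 [[200.71961013 834.96396128]]
[[[195.0, 606.0]], [[196.0, 442.0]]]
[[[200.0, 939.0]], [[201.0, 726.0]]]
```

View pics/h1c.png

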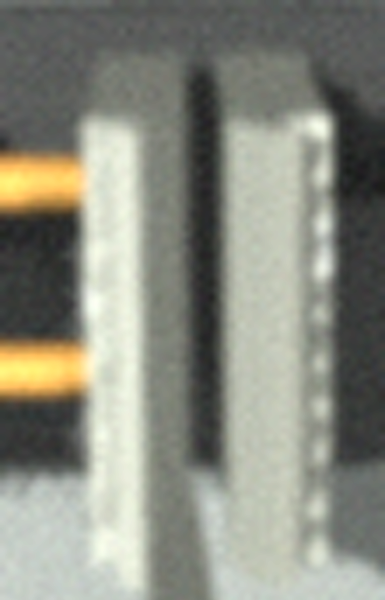

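Run:
```python
from geo import *
import cv2
d=np.load("h1_wrist.npz"); im=np.ascontiguousarray(d["img"][200:310,245:320,::-1])
im=cv2.resize(im,None,fx=7,fy=7,interpolation=cv2.INTER_CUBIC)
im=cv2.convertScaleAbs(im,alpha=2,beta=-60)
cv2.imwrite("pics/h1d.png",im[:600])
T=np.array([.5781,-.1683]);ux=np.array([np.cos(.328),np.sin(.328)]);uy=np.array([-ux[1],ux[0]])
def P(x,y,z): return ((proj(d,[[*(T+x*ux+y*uy),z]],True)-[245,200])*7+3).round(0)[0].tolist()
print("blade tip near edge",P(.009,.001,.184),P(.009,-.001,.184),"shoulder near",P(.009,.0045,.254),P(.009,-.0045,.254),
"handle bottom",P(.017,.01,.254),P(.017,-.01,.254),"handle top",P(.017,.01,.304),P(.017,-.01,.304))
```

```text
blade tip near edge [259.0, 95.0] [278.0, 95.0] shoulder near [213.0, 379.0] [335.0, 379.0] handle bottom [136.0, 278.0] [413.0, 278.0] handle top [90.0, 635.0] [474.0, 635.0]
```

View pics/h1d.png

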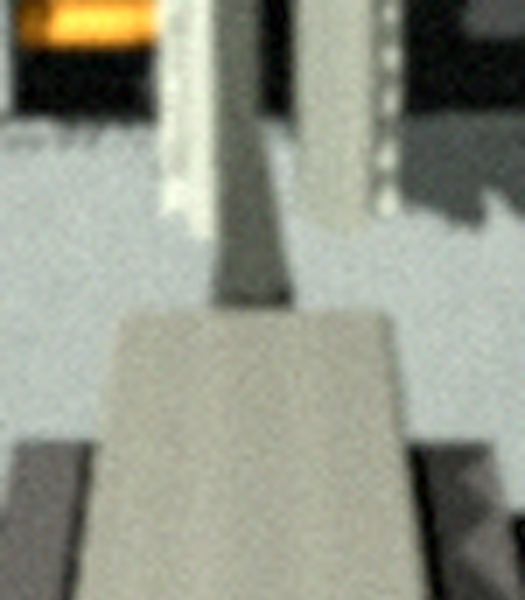

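jog_arm --series '[[0, [0, 0.2, 2], [0, 0, 0]], [0, [0, 0.28, 4], [0, 0, 0]], [0, [0, 0.28, 5.5], [0, 0, 0]], [0, [0, 0.28, 6], [0, 0, 0]], [0, [0, 0.28, 6], [0, 0, 0]], [0, [0, 0.28, 6], [0, 0, 0]]]'

```text
t: 8.78
ee_pos: [0.5794, -0.1717, 0.2042]
eef_rot: [3.141, -0.001, 0.327]
contact_force: [-0.7, 0.3, -0.7]
finger_gap: 0.0192
```

```bash
python3 -c "
from look import *
look('h2',('wrist','scene','top'),{'scene':(170,110,260,230,5),'wrist':(230,180,340,300,5),'top':(330,120,430,230,5)})
import numpy as np
F=[]
for i in range(5):
    F.append(np.r_[monitor.get_state()['contact_force'],monitor.get_state()['ft_torque']])
print(np.round(F,2))
"
```

```text
8.775 [ 0.5794 -0.1717  0.2042] [ 3.1409e+00 -7.0000e-04  3.2700e-01] [-0.65  0.35 -0.72] [-0.001  0.01   0.061] 0.019232281022437115
[[-0.78 -0.25  0.2  -0.05 -0.04 -0.02]
 [-0.78 -0.25  0.2  -0.05 -0.04 -0.02]
 [-0.78 -0.25  0.2  -0.05 -0.04 -0.02]
 [-0.78 -0.25  0.2  -0.05 -0.04 -0.02]
 [-0.78 -0.25  0.2  -0.05 -0.04 -0.02]]
```

View pics/h2_wrist.png

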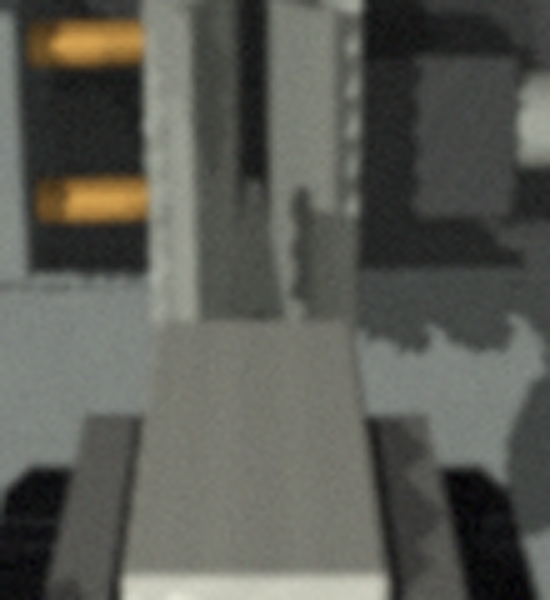

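View pics/h2_scene.png

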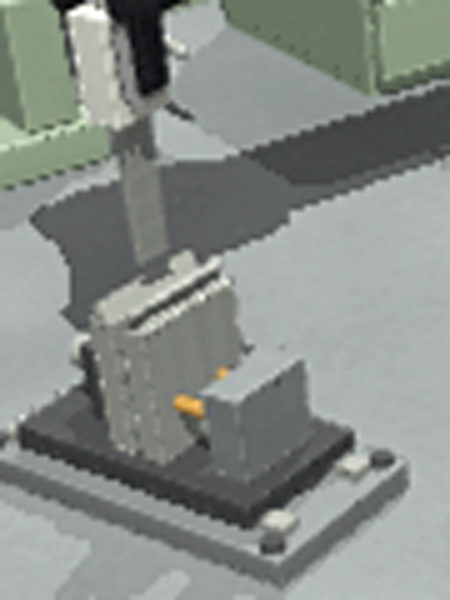

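The blade tip, at wrist-crop (253,180), sits in line with the dark gap at 238–270, so it's well centred. I'll take a force baseline and go down to about 30 mm depth, short of contact.

```bash
cat > favg.py <<'E'
from rig import monitor, imaging
import numpy as np
def favg(n=8):
    F=[];P=[];Tau=[]
    for i in range(n):
        s=monitor.get_state(); F.append(np.r_[s["contact_force"],s["ft_torque"]]);P.append(s["ee_pos"]);Tau.append(s["tau"]); imaging.read_camera("wrist")
    F=np.array(F); z=np.mean(P,0)
    c,si=np.cos(.327),np.sin(.327); m=F.mean(0)
    print("t",s["t"],"pos",z.round(4),"rot",np.round(s["eef_rot"],4),"F",m.round(2),"sd",F.std(0)[:3].round(2),"fx,fy fixture",(m[0]*c+m[1]*si).round(2),(-m[0]*si+m[1]*c).round(2),"depth mm",((.112-(z[2]-.0793))*1e3).round(2),"gap",s["finger_gap"])
    print("tau",np.mean(Tau,0).round(2))
if __name__=="__main__":
    import sys; favg(int(sys.argv[1]) if len(sys.argv)>1 else 8)
E
python3 favg.py 10
```

```text
t 9.375 pos [ 0.579  -0.1717  0.2036] rot [-3.1416e+00  3.0000e-04  3.2690e-01] F [-0.17 -0.24 -1.    0.   -0.02  0.  ] sd [0.38 0.49 0.74] fx,fy fixture -0.24 -0.18 depth mm -12.31 gap 0.019371556687222086
tau [-1.000e-02 -5.997e+01 -4.980e+00 -3.882e+01  2.000e-02  0.000e+00
  0.000e+00]
```

jog_arm --series '[[0, [0, 0, 0.8], [0, 0, 0]], [0, [0, 0, 1.6], [0, 0, 0]], [0, [0, 0, 2.4], [0, 0, 0]], [0, [0, 0, 3.2], [0, 0, 0]], [0, [0, 0, 3.8], [0, 0, 0]], [0, [0, 0, 4.2], [0, 0, 0]], [0, [0, 0, 4.2], [0, 0, 0]], [0, [0, 0, 4.2], [0, 0, 0]]]'

```text
t: 10.42
ee_pos: [0.5792, -0.1717, 0.1617]
eef_rot: [3.141, -0.0, 0.327]
contact_force: [0.7, -0.7, -1.3]
finger_gap: 0.0192
```

```bash
python3 favg.py 10;python3 -c "
from look import *
look('h3',('wrist','scene'),{'scene':(170,110,260,230,5),'wrist':(230,180,340,300,5)})"
```

```text
t 10.875 pos [ 0.5791 -0.1717  0.1616] rot [3.1415e+00 2.0000e-04 3.2690e-01] F [ 0.02 -0.05 -1.18  0.01  0.01 -0.03] sd [0.42 0.49 0.34] fx,fy fixture 0.0 -0.05 depth mm 29.69 gap 0.019261913194104145
tau [ 0.000e+00 -6.092e+01 -5.350e+00 -3.769e+01  2.000e-02  0.000e+00
 -0.000e+00]
10.925 [ 0.5789 -0.1717  0.1614] [3.1416e+00 2.0000e-04 3.2680e-01] [-0.07 -0.45 -0.58] [-0.026 -0.02  -0.039] 0.019217464018006336
```

View pics/h3_wrist.png

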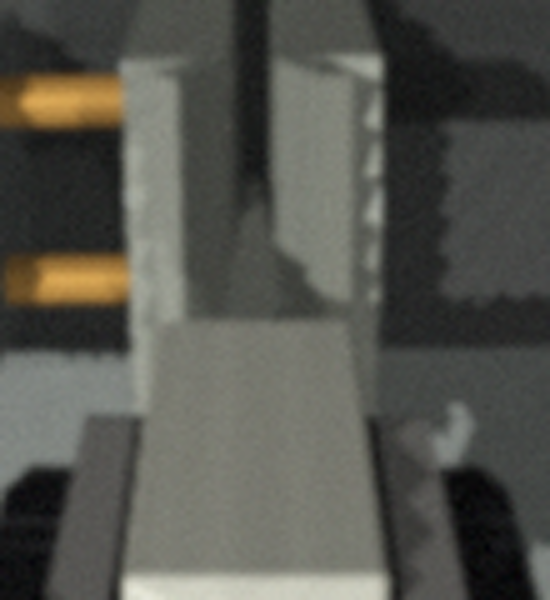

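View pics/h3_scene.png

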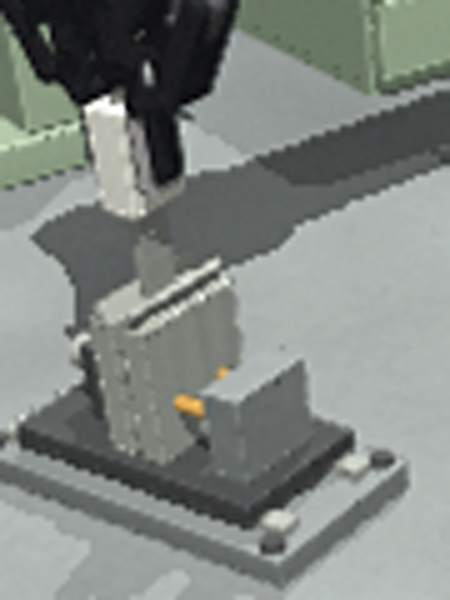

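Blade is in the gap at 30 mm depth with no contact (force at baseline). I'll go on in small steps.

jog_arm --series '[[0, [0, 0, 0.2], [0, 0, 0]], [0, [0, 0, 0.4], [0, 0, 0]], [0, [0, 0, 0.4], [0, 0, 0]]]'

```text
t: 11.4
ee_pos: [0.5788, -0.1716, 0.1571]
eef_rot: [-3.141, 0.001, 0.327]
contact_force: [0.2, 0.6, -1.9]
finger_gap: 0.0191
```

```bash
python3 favg.py 10
```

```text
t 11.85 pos [ 0.5789 -0.1717  0.1574] rot [3.1416e+00 2.0000e-04 3.2690e-01] F [ 0.13  0.12 -1.04  0.   -0.01 -0.  ] sd [0.67 0.62 0.52] fx,fy fixture 0.16 0.08 depth mm 33.9 gap 0.019160096253216748
tau [ 0.000e+00 -6.103e+01 -5.390e+00 -3.755e+01  2.000e-02 -0.000e+00
 -0.000e+00]
```

jog_arm --series '[[0, [0, 0, 0.15], [0, 0, 0]], [0, [0, 0, 0.3], [0, 0, 0]], [0, [0, 0, 0.3], [0, 0, 0]]]'

```text
t: 12.28
ee_pos: [0.5788, -0.1716, 0.1542]
eef_rot: [-3.141, 0.001, 0.327]
contact_force: [0.1, -0.0, -0.5]
finger_gap: 0.0192
```

```bash
python3 favg.py 10
```

```text
t 12.725 pos [ 0.579  -0.1717  0.1544] rot [3.1416e+00 2.0000e-04 3.2690e-01] F [-0.04 -0.19 -1.12  0.01  0.01 -0.  ] sd [0.47 0.35 0.65] fx,fy fixture -0.1 -0.17 depth mm 36.86 gap 0.019785748860153322
tau [-0.000e+00 -6.113e+01 -5.420e+00 -3.747e+01  2.000e-02  0.000e+00
 -0.000e+00]
```

jog_arm --series '[[0, [0, 0, 0.1], [0, 0, 0]], [0, [0, 0, 0.2], [0, 0, 0]], [0, [0, 0, 0.2], [0, 0, 0]]]'

```text
t: 13.15
ee_pos: [0.5789, -0.1716, 0.1523]
eef_rot: [-3.141, 0.0, 0.327]
contact_force: [0.4, -0.2, -1.7]
finger_gap: 0.02
```

```bash
python3 favg.py 10
```

```text
t 13.6 pos [ 0.579  -0.1717  0.1525] rot [3.1415e+00 1.0000e-04 3.2690e-01] F [ 0.23  0.12 -1.4   0.   -0.01  0.01] sd [0.48 0.4  0.62] fx,fy fixture 0.26 0.04 depth mm 38.83 gap 0.019271036023696016
tau [-0.000e+00 -6.120e+01 -5.440e+00 -3.743e+01  2.000e-02  0.000e+00
 -0.000e+00]
```

jog_arm --series '[[0, [0, 0, 0.1], [0, 0, 0]], [0, [0, 0, 0.2], [0, 0, 0]], [0, [0, 0, 0.2], [0, 0, 0]]]'

```text
t: 14.02
ee_pos: [0.5789, -0.1717, 0.1503]
eef_rot: [-3.141, 0.0, 0.327]
contact_force: [0.8, -0.8, -1.8]
finger_gap: 0.0196
```

```bash
python3 favg.py 10
```

```text
t 14.475 pos [ 0.579  -0.1717  0.1505] rot [3.1415e+00 2.0000e-04 3.2700e-01] F [ 0.18 -0.14 -1.18  0.02  0.02 -0.01] sd [0.48 0.48 0.52] fx,fy fixture 0.13 -0.19 depth mm 40.83 gap 0.019341213078170914
tau [-0.000e+00 -6.126e+01 -5.460e+00 -3.737e+01  2.000e-02  0.000e+00
 -0.000e+00]
```

jog_arm --series '[[0, [0, 0, 0.1], [0, 0, 0]], [0, [0, 0, 0.2], [0, 0, 0]], [0, [0, 0, 0.2], [0, 0, 0]]]'

```text
t: 14.9
ee_pos: [0.5789, -0.1716, 0.1483]
eef_rot: [-3.142, 0.0, 0.327]
contact_force: [-0.1, 0.1, -1.5]
finger_gap: 0.0197
```

```bash
python3 favg.py 10
```

```text
t 15.35 pos [ 0.579  -0.1717  0.1485] rot [3.1415e+00 2.0000e-04 3.2690e-01] F [-0.15  0.27 -1.18  0.02  0.02 -0.01] sd [0.31 0.47 0.37] fx,fy fixture -0.06 0.3 depth mm 42.84 gap 0.01935698525646673
tau [ 4.000e-02 -6.135e+01 -5.440e+00 -3.737e+01  5.000e-02 -2.000e-02
 -0.000e+00]
```

jog_arm --series '[[0, [0, 0, 0.1], [0, 0, 0]], [0, [0, 0, 0.2], [0, 0, 0]], [0, [0, 0, 0.2], [0, 0, 0]]]'

```text
t: 15.78
ee_pos: [0.579, -0.1716, 0.1464]
eef_rot: [-3.142, 0.0, 0.327]
contact_force: [0.1, 0.6, -1.5]
finger_gap: 0.0192
```

```bash
python3 favg.py 10
```

```text
t 16.225 pos [ 0.579  -0.1716  0.1464] rot [-3.1416e+00  2.0000e-04  3.2690e-01] F [ 0.09  0.3  -1.63  0.09 -0.04  0.02] sd [0.43 0.44 0.29] fx,fy fixture 0.18 0.26 depth mm 44.87 gap 0.019497894221708195
tau [ 2.400e-01 -6.177e+01 -5.300e+00 -3.751e+01  1.500e-01  6.000e-02
 -1.000e-02]
```

jog_arm --series '[[0, [0, 0, 0.1], [0, 0, 0]], [0, [0, 0, 0.2], [0, 0, 0]], [0, [0, 0, 0.2], [0, 0, 0]]]'

```text
t: 16.65
ee_pos: [0.5791, -0.1716, 0.1447]
eef_rot: [3.141, -0.0, 0.327]
contact_force: [0.8, 0.4, 0.8]
finger_gap: 0.0192
```

```bash
python3 favg.py 10;python3 -c "
from look import *
look('h4',('wrist','scene'),{'scene':(170,110,260,230,5),'wrist':(230,180,340,300,5)})"
```

```text
t 17.1 pos [ 0.5791 -0.1717  0.1447] rot [ 3.1414e+00 -1.0000e-04  3.2690e-01] F [ 0.36  0.57  1.52  0.11 -0.09  0.05] sd [0.64 0.42 0.57] fx,fy fixture 0.52 0.42 depth mm 46.65 gap 0.019387796510943644
tau [ 2.900e-01 -5.987e+01 -5.040e+00 -3.588e+01  1.500e-01  1.100e-01
 -3.000e-02]
17.15 [ 0.5791 -0.1717  0.1446] [ 3.1413e+00 -1.0000e-04  3.2690e-01] [ 1.19 -0.1   1.77] [ 0.101 -0.169  0.019] 0.019585306016604107
```

View pics/h4_wrist.png

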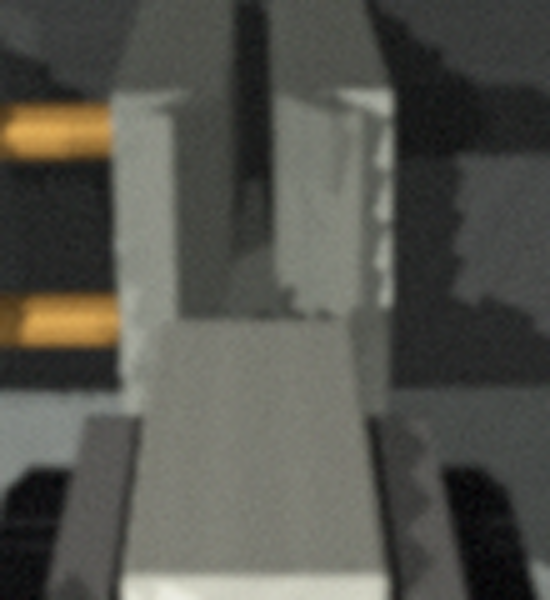

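Two-sided drag appeared at about 46 mm depth: Fz rose by roughly 2.7 N while the plates stay in line with the blade. Two more small steps should seat it firmly on both plates.

jog_arm --series '[[0, [0, 0, 0.1], [0, 0, 0]], [0, [0, 0, 0.2], [0, 0, 0]], [0, [0, 0, 0.2], [0, 0, 0]]]'

```text
t: 17.62
ee_pos: [0.579, -0.1716, 0.1425]
eef_rot: [3.141, 0.0, 0.327]
contact_force: [0.7, -0.2, 1.2]
finger_gap: 0.0193
```

```bash
python3 favg.py 10
```

```text
t 18.075 pos [ 0.579  -0.1716  0.1425] rot [-3.1416e+00  1.0000e-04  3.2690e-01] F [ 0.27  0.71  0.21  0.16 -0.11  0.04] sd [0.33 0.4  0.56] fx,fy fixture 0.48 0.59 depth mm 48.84 gap 0.019339844847653706
tau [ 4.100e-01 -6.052e+01 -5.010e+00 -3.624e+01  2.100e-01  1.400e-01
 -3.000e-02]
```

jog_arm --series '[[0, [0, 0, 0.1], [0, 0, 0]], [0, [0, 0, 0.2], [0, 0, 0]], [0, [0, 0, 0.2], [0, 0, 0]]]'

```text
t: 18.5
ee_pos: [0.5791, -0.1717, 0.1405]
eef_rot: [3.141, -0.0, 0.327]
contact_force: [0.6, 0.4, 1.5]
finger_gap: 0.0193
```

```bash
python3 favg.py 10;python3 -c "
from look import *
look('h5',('wrist','scene'),{'scene':(170,110,260,230,5),'wrist':(230,180,340,300,5)})"
```

```text
t 18.95 pos [ 0.5791 -0.1717  0.1405] rot [ 3.1414 -0.      0.3269] F [ 0.39  0.3   2.29  0.06 -0.11  0.01] sd [0.45 0.48 0.59] fx,fy fixture 0.47 0.16 depth mm 50.78 gap 0.019465377520234136
tau [ 2.300e-01 -5.941e+01 -5.080e+00 -3.523e+01  9.000e-02  1.700e-01
 -3.000e-02]
19.0 [ 0.5791 -0.1717  0.1405] [ 3.1414e+00 -1.0000e-04  3.2690e-01] [0.91 0.18 2.43] [ 0.011 -0.145  0.051] 0.019616781083745947
```

View pics/h5_wrist.png

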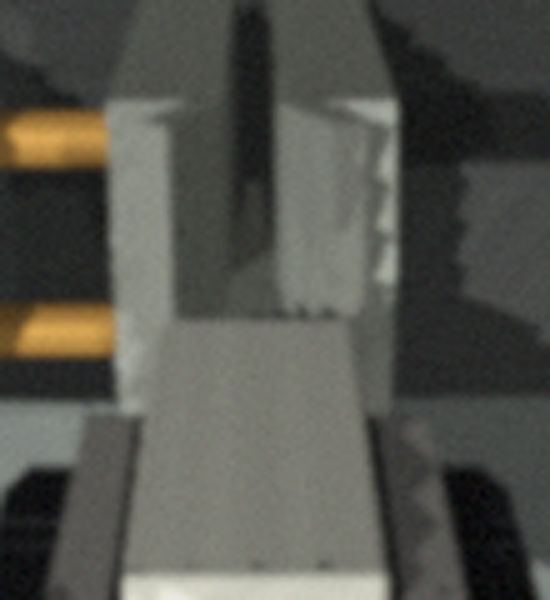

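View pics/h5_scene.png

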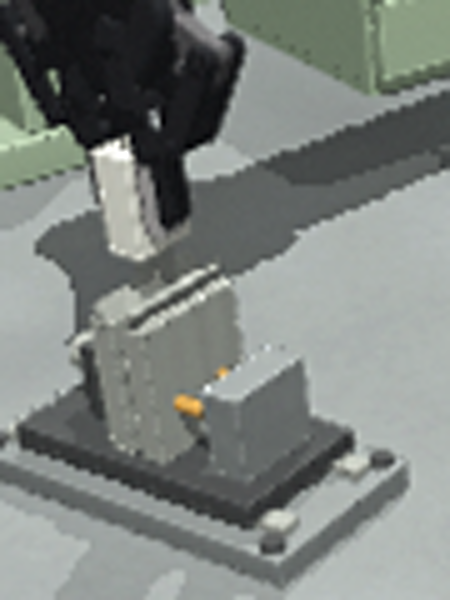

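```bash
cat > gapw.py <<'E'
from geo import *
import cv2,sys
from scipy.ndimage import map_coordinates, gaussian_filter1d
ux=np.array([np.cos(.327),np.sin(.327)]);uy=np.array([-ux[1],ux[0]])
C=np.array([.5778,-.1706])
def prof(name,z=.098,xs=np.linspace(.010,.028,40)):
    d=np.load(name); g=cv2.cvtColor(d["img"],cv2.COLOR_RGB2GRAY).astype(float)
    ys=np.linspace(-.012,.012,481); out=[]
    for x in xs:
        uv=proj(d,np.array([[*(C+x*ux+y*uy),z] for y in ys]),True)
        out.append(map_coordinates(g,[uv[:,1],uv[:,0]],order=1))
    return ys,gaussian_filter1d(np.mean(out,0),6)
for n in sys.argv[1:]:
    ys,p=prof(n); m=np.abs(ys)<.006; i0=np.argmin(np.where(m,p,999))
    gr=np.gradient(p); a=i0+np.argmax(gr[i0:i0+120]); b=i0-120+np.argmin(gr[i0-120:i0])
    lv=lambda pl: (p[i0]+pl)/2
    print(n,"min",ys[i0].round(4),"edges",ys[b].round(5)*1e3,ys[a].round(5)*1e3,"width",((ys[a]-ys[b])*1e3).round(2))
E
python3 gapw.py w1.npz h1_wrist.npz h2_wrist.npz h3_wrist.npz h4_wrist.npz h5_wrist.npz
```

```text
w1.npz min 0.0008 edges -1.8 3.0500000000000003 width 4.85
h1_wrist.npz min 0.0008 edges -1.8 3.1 width 4.9
h2_wrist.npz min 0.0005 edges -2.0500000000000003 2.7 width 4.75
h3_wrist.npz min 0.001 edges -1.8 2.9499999999999997 width 4.75
h4_wrist.npz min 0.0014 edges -2.15 2.9499999999999997 width 5.1
h5_wrist.npz min 0.0016 edges -2.2 3.1 width 5.3
```

```bash
python3 favg.py 8; python3 -c "
from look import *
look('z',('wrist','scene'))
print(np.abs(monitor.get_state()['dq']).max())"; python3 gapw.py z_wrist.npz
```

```text
t 19.45 pos [ 0.5791 -0.1717  0.1405] rot [3.1414 0.     0.3269] F [ 0.62 -0.43  2.72 -0.04 -0.21  0.03] sd [0.42 0.55 0.54] fx,fy fixture 0.44 -0.61 depth mm 50.78 gap 0.01933693614440907
tau [ 1.200e-01 -5.913e+01 -5.170e+00 -3.481e+01 -1.000e-02  3.300e-01
 -3.000e-02]
19.5 [ 0.5791 -0.1717  0.1405] [3.1415 0.     0.3269] [ 1.35 -0.74  2.69] [-0.073 -0.278  0.008] 0.019423538896345318
0.001502657624028622
z_wrist.npz min 0.0016 edges -2.2 3.1 width 5.3
```

View pics/z_scene.png

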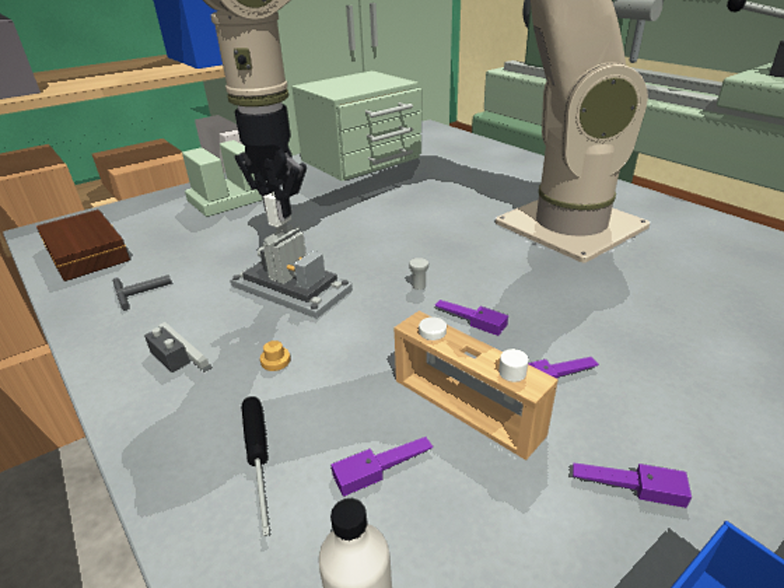

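Both other gauges, at (433,328) and (513,362), are still in the rack and nothing else has moved. The forces drifted slightly, so I'll hold and check they settle before handing in.

jog_arm --series '[[0, [0, 0, 0], [0, 0, 0]], [0, [0, 0, 0], [0, 0, 0]], [0, [0, 0, 0], [0, 0, 0]], [0, [0, 0, 0], [0, 0, 0]], [0, [0, 0, 0], [0, 0, 0]], [0, [0, 0, 0], [0, 0, 0]], [0, [0, 0, 0], [0, 0, 0]], [0, [0, 0, 0], [0, 0, 0]]]'

```text
t: 20.6
ee_pos: [0.579, -0.1717, 0.1405]
eef_rot: [3.141, 0.0, 0.327]
contact_force: [1.4, -0.2, 3.1]
finger_gap: 0.0192
```

```bash
python3 favg.py 8; python3 favg.py 8;python3 -c "
from look import *
look('z2',('wrist',),{'wrist':(230,180,340,300,5)})"; python3 gapw.py z2_wrist.npz
```

```text
t 20.95 pos [ 0.579  -0.1717  0.1405] rot [3.1415 0.     0.3269] F [ 0.92 -0.09  2.6  -0.06 -0.28  0.02] sd [0.44 0.27 0.57] fx,fy fixture 0.84 -0.38 depth mm 50.82 gap 0.019582625827539404
tau [ 1.000e-01 -5.919e+01 -5.200e+00 -3.476e+01 -3.000e-02  4.100e-01
 -3.000e-02]
t 21.35 pos [ 0.579  -0.1717  0.1405] rot [ 3.1414 -0.      0.3269] F [ 1.17 -0.25  2.84 -0.04 -0.27  0.02] sd [0.5  0.72 0.36] fx,fy fixture 1.02 -0.61 depth mm 50.82 gap 0.01916274972190061
tau [ 1.000e-01 -5.920e+01 -5.200e+00 -3.476e+01 -3.000e-02  4.100e-01
 -3.000e-02]
21.4 [ 0.579  -0.1717  0.1405] [3.1415 0.     0.3269] [ 0.96 -0.43  2.78] [-0.054 -0.281  0.086] 0.019524970208198256
z2_wrist.npz min 0.0016 edges -2.2 3.1 width 5.3
```

View pics/z2_wrist.png

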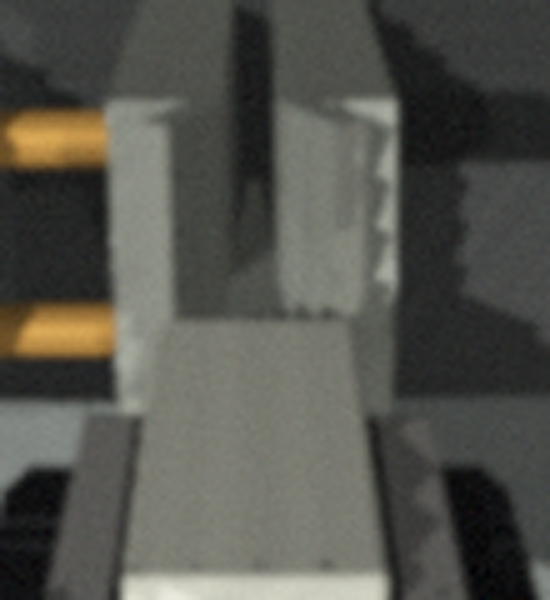

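Forces have settled (upward drag about 3.9 N over baseline, joint torques constant), and the blade fills the gap touching both faces. Handing in.

```bash
python3 -c "
from rig import workorder
print(workorder.job_done())"
```

```text
the job is handed in; nothing more can be done
None
```

I lifted the square-handled tapered gauge out of the middle rack slot and lowered its blade, point down, into the fixture gap. I stopped when it dragged on both plates and handed the job in at about 21.4 s, with the gauge still held upright.

**Last checks**
- **Depth:** the point is about 50.8 mm below the plates' top. The drag began at roughly 45–46 mm.
- **Drag:** the upward force settled at 3.9 N above the free-hanging value, with side forces of about 1 N or less. The joint torques had stopped changing.
- **Sprung plate:** it has given about 0.5 mm, both from the blade's taper and from the gap widening in the wrist images (4.8 to 5.3 mm).
- **Gauge and rack:** the gauge is still gripped, with no slip seen. The other two gauges are still in the rack, and the purple look-alikes were not touched.

**What disagreed**
- **Gap width:** the wrist camera put the gap at rest at about 4.8 mm, but the depth where drag began suggests about 5.5 mm. I relied on the force and on the change in width.
- **Camera offset:** the wrist camera was also about 1.5 mm off sideways, so I lined the blade up with the gap directly in the image.
- **Force readings:** they were noisy, varying by about 0.5 N, and one step during the descent read lower than the steps before and after it. I put that down to friction.

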